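Level the casting board

ROBOT

A 6-joint arm with a two-finger parallel gripper is mounted at the origin on the work surface. World frame = base frame: x ahead of the robot, y to its left, z up, the work surface at z = 0. Lengths are in m, angles in rad, forces in N, time in s.
With the tool pointing down it reaches from about 0.325 to 0.85 m from the base axis. Payload 15.5 kg.
Tool frame: the origin (TCP) lies on the centre line of the jaws, within the pads' length; the fingertips stand manip.tips_ahead ahead of it and the grasp point (between the pads) lies 2 mm behind it (manip.tips_ahead is the distance from the TCP to the fingertips, in m); z points along the fingers, y is the line along which they close (so a half turn about z gives the same grasp; the last joint's range is limited). The gripper opens to 91 mm and grips with 3 to 60 N. Pads are 32 mm wide; open, the fingers measure 118 mm over their backs; the gripper's body (76 mm by 178 mm) begins 60 mm behind the grasp point.
Start: joints at [1.117, 0.494, 1.345, -0, 1.302, -0.096], TCP at [0.219, 0.585, 0.231] pointing down, gripper open.
Joint ranges: [-2.91, 2.91], [-0.82, 2.16], [0.22, 2.67], [-1.22, 4.37], [0.12, 2.79], [-3.08, 3.08]. Speed limits (rad/s): [1.89, 1.89, 2.57, 3.01, 3.01, 3.01].

INTERFACE

Orientations are given as a rotation vector (axis times angle).
In Python, from bench import manip gives the robot as it stands. The module is installed in compiled form; this text tells all that it offers.
- The arm moves only by the tool servo_tool, never from a script. Its argument "commands" is text: rows parted by semicolons, each of 6 numbers parted by spaces: the shift along the tool's x, y, z each as a share of 75 mm, from -1 to 1, then the turn, a rotation vector about the tool's x, y, z each as a share of pi rad, from -1 to 1. A call has 1 to 8 rows; each row shifts and turns the commanded pose from where the row before left it, along the tool's axes as they then stand; what a row does not reach is not made up. A row lasts 1/12 s, in which the tool goes at most 41.7 mm and 7.16 degrees, less where a joint would pass 70% of its speed; a pose out of reach is approached as far as the arm can. A call with a number of a shift or a turn outside -1 to 1 is refused whole. A call with a gripper value outside its range is refused whole. "claw" is the opening, from -1 (shut) to 1 (fully open), so that 0 is half open, set as the call begins (left out, the last holds). The fingers move at their own pace and stop on an object; "force" is the grip in N (left out, the last holds). Time passes only in rows, so rows that do not move let the fingers close. It gives the time, the measured TCP pose, the force, the opening and the grip force at its end, in the units of the state.
- manip.get_state(): the state, without advancing time (a new reading comes with each control period).
- manip.camera(name): name is "side" or "top"; returns the picture (384x512x3 uint8, red, green, blue); there is no depth.
- manip.camera_model(name): a dict with "camera_matrix" (3x3 intrinsics, pixels), "distortion" ([k1, k2, p1, p2, k3] as OpenCV has them; the pictures are not rectified), "rvec" (rotation vector, rad) and "tvec" (3), from world to camera coordinates, as OpenCV has them. Camera axes: x right, y down, z forward; pixel columns grow to the right and rows downward; lengths in m; the calibration is good to about 2 mm. A picture is of the moment at which its call begins. camera_model takes no time and is no camera call.
- manip.job_done(): hands the job in; it is judged then, once.
The state is a dict: "t": time; "q": joint angles; "joint_vel": joint speeds; "joint_efforts": joint torques, N m; "ee_pos": TCP position; "ee_rot": TCP orientation; "ft_force": force on the tool from outside, world axes, zero at the start; "ft_torque": the same for the moment, N m; "gripper_width": opening from 0.0 (shut) to 1.0 (fully open); "grasp_force": force on a finger pad.
Only numpy, scipy, OpenCV 4.12 (cv2) and the standard library are available. Lean on these libraries where they do the work, as an engineer would, in place of code of your own. Each camera call takes 0.05 s, during which the arm holds its last target. There are 200 camera calls.

TASK

Push the spirit level square and flush into the corner of the casting board's two wooden fences. Then grip the black bar knob of the levelling foot, press it down against the spring until the foot stands firmly on the tile beneath it, and turn it until, with the foot pressed down, the bubble sits between the two lines of the level. Finish while still holding the knob and pressing it down like that, with the level still flush in its corner; leave the pot, bowl, brick and wooden tool alone.

Things in the scene. Friction and masses are not known exactly. Their poses are not given: they have to be found in the camera images.
- board: Plywood board, 210 (x) by 345 (y) by 12 mm, hinged to a fixed cradle about its own x axis. Origin on the hinge line at its underside; its top is at z = +12 mm, 62 mm above the bench when level. Free end towards its -y; a spring holds that end 11 mm too high (tilt 0.04 rad), held there until pressed at the knob with over about 9 N. Yaw within 0.25 rad
- fence_corner (a point): inner corner of the two fences on the board's top, at (85, 0, 12) mm of the board's frame, with the board's axes. Both wooden fences are 20 mm high, 15 mm thick: one along the far (+x) edge, running 220 mm to -y from the corner, one across the hinge end (+y), running to -x
- level_center (a point): centre, half-way up, of the spirit level: loose aluminium bar with black ends, 28 (x) by 180 (y, long axis) by 36 mm high, 0.3 kg, lying on the board with its axis 40 to 100 mm short of the far fence, up to 0.3 rad askew. On top, in the middle, a yellow-green vial with two black lines and a pale 14 mm bubble
- level_corner (a point): the lower corner of the level at its +x and +y end: flush in the fence corner, it coincides with fence_corner
- bubble (a joint): place of the bubble, m, along the level's +y (towards the hinge end); 0 is centred, within 0.003 it lies between the lines, stops at 0.019. It goes to the higher end, 0.85 mm per mrad of tilt, and settles in 1.5 s. With the foot pressed on its tile: positive means the knob end is too low, screw the foot out; negative too high, screw it in
- knob: black bar knob, on the board near its free end, at x = 0, y = -275 mm of the board's frame. Origin on its upright axis at the board's top. A round metal flange 54 mm across has its top at z = 11 mm; on it stands the bar to grip, 14 mm thick (knob x), 56 mm long (knob y), z = 11 to 43 mm. It turns and is pressed down together with the board's end
- knob_grip (a point): point on the knob's axis 30 mm above the board's top, to grip the bar at; axes as the knob. Clockwise from above screws the foot out, 16 mm a turn (pressed bubble moves about 7.9 mm per rad, to negative), anticlockwise in. Friction 0.08 N m: it stays as left. It starts within 0.15 rad of the board's yaw; needs 0.5 to 1.6 rad of turn, either way; stops at 2.2 rad
- foot: screw foot under the knob: stem with a rubber pad 28 mm across, carried by the board; origin at the middle of the pad's underside. It hangs clear of the tile until the knob end is pressed down. It does not turn with the knob
- tile_thick: fired clay tile, 60 by 60 by 17.5 mm, fixed; either this or the thin one lies under the foot and the other beside the board; origin under its centre. Its exact height varies a little
- tile_thin: fired clay tile, 60 by 60 by 12.5 mm, fixed; see the thick one
- clay_pot: round grey clay pot, 100 mm across, 55 mm high: bystander, origin at its underside
- slip_bowl: round bowl, 150 mm across, 60 mm high: bystander, origin at its underside
- fire_brick: brick, 114 by 70 by 60 mm: bystander, origin at its underside
- wood_tool: wooden spatula 200 mm long: bystander, origin at its underside
Not all that is in view belongs to the job. There is more than one size of the part that bears level_center; the job needs the middle-sized.

How it is judged:
On the way:
1. the level lies square and flush in the fence corner (x of level_corner in the frame of fence_corner between -0.004 and 0.004 m and y of level_corner in the frame of fence_corner between -0.004 and 0.004 m and z of level_corner in the frame of fence_corner between -0.003 and 0.003 m and angle between the y axis of level_center and the y axis of board, either way round below 0.035 rad), for 0.2 s.
At the end, for the whole second after the job is handed in: Fingers still on the knob (over 2 N), foot pressed onto its tile with over 2 N, bubble within 3 mm of the middle (between the lines), level flush in the fence corner (4 mm along x and y, 3 mm in height, square within 2 degrees), through the last second (all of step 1 and value of joint bubble between -0.003 and 0.003 m and (contact force between foot and tile_thick above 2 N or contact force between foot and tile_thin above 2 N) and contact force between the fingers and knob above 2 N); the arm keeps its last pose, push and grip.
It fails at once if the clay pot is disturbed (moved more than 25 mm) (distance of clay_pot from where it was at the start of the episode above 0.025 m).
It fails at once if the slip bowl is disturbed (moved more than 25 mm) (distance of slip_bowl from where it was at the start of the episode above 0.025 m).
It fails at once if the fire brick is disturbed (moved more than 25 mm) (distance of fire_brick from where it was at the start of the episode above 0.025 m).
It fails at once if the wood tool is disturbed (moved more than 25 mm) (distance of wood_tool from where it was at the start of the episode above 0.025 m).
It also fails if it takes over 64 s, if anything falls off the work surface, if the arm or the gripper's body presses on something with over 40 N, if the wrist force passes 120 N, or if a joint passes its speed limit or range.

## Working session

There is one attempt and no reset: what is moved stays moved. The work goes in short steps, Python scripts to look and compute and a tool call to move; the robot and the scene stay as the last step left them, time stands still between calls to the robot, and variables do not carry over. Pictures are saved under pics/ and viewed, at most 10 in all, crops included, and the job is handed in when it is done.

Besides the shell and the picture viewer there is one more tool, called as name(argument=value, ...) on one line, values as JSON. servo_tool: Moves the arm, as the interface text tells. Shift numbers are shares of 75 mm and turn numbers shares of pi rad, none past 1 either way. Its arguments: {"type":"object","properties":{"commands":{"type":"string"},"claw":{"type":"number"},"force":{"type":"number"}},"required":["commands"]}

```bash
mkdir -p pics
python3 - <<'E'
from bench import manip
import cv2
print(manip.tips_ahead, manip.get_state())
for n in("side","top"):
    cv2.imwrite(f"pics/{n}0.png",manip.camera(n)[...,::-1]); print(manip.camera_model(n))
E
```

```text
0.017 {'t': 0.0, 'q': array([ 1.11747842e+00,  4.94170343e-01,  1.34612831e+00,  8.19205729e-06,
        1.30250912e+00, -9.54901608e-02]), 'joint_vel': array([ 0.00191147, -0.00126066, -0.00038426, -0.00171992,  0.00113995,
        0.0003825 ]), 'joint_efforts': array([ 4.15894101e-03, -8.78841591e+01, -3.81856406e+01,  7.10464711e-02,
        5.30578103e-02, -3.20796007e-04]), 'ee_pos': array([0.21873007, 0.58509038, 0.2303472 ]), 'ee_rot': array([-5.59023940e-01, -3.09111255e+00,  1.83373793e-03]), 'ft_force': array([-0.21962394,  0.58689515,  0.09506819]), 'ft_torque': array([ 0.03920215, -0.00012116, -0.00138421]), 'grasp_force': 0.0, 'gripper_width': 1.0029051915500773}
{'camera_matrix': array([[358.58682382,   0.        , 256.43109522],
       [  0.        , 358.58682382, 190.8820754 ],
       [  0.        ,   0.        ,   1.        ]]), 'distortion': array([0.03726766, 0.        , 0.        , 0.        , 0.        ]), 'rvec': array([ 2.40721067, -0.15374653,  0.06034476]), 'tvec': array([-0.57593972,  0.09364306,  1.10328629])}
{'camera_matrix': array([[442.96033285,   0.        , 255.4266421 ],
       [  0.        , 442.96033285, 193.17709725],
       [  0.        ,   0.        ,   1.        ]]), 'distortion': array([-0.17361334,  0.        ,  0.        ,  0.        ,  0.        ]), 'rvec': array([ 2.16041574, -2.22135535,  0.087266  ]), 'tvec': array([-0.02297443,  0.54981468,  1.67859212])}
```

View pics/top0.png

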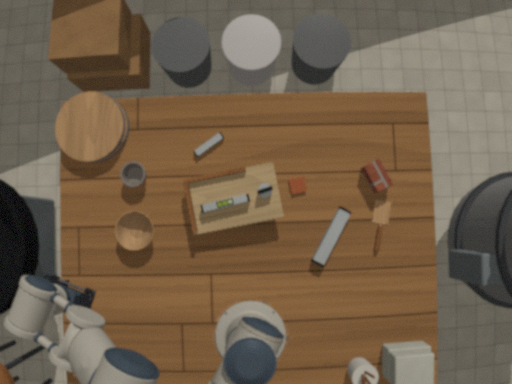

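View pics/side0.png

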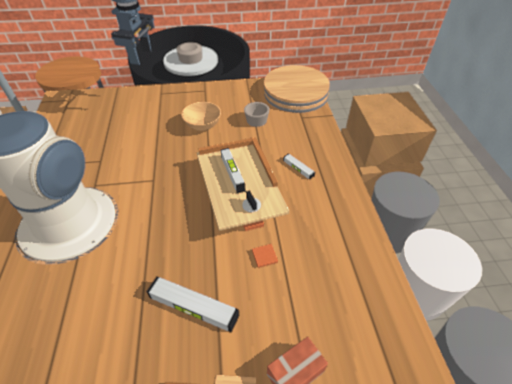

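Run:
```python
import cv2
a=cv2.imread("pics/top0.png")[150:250,175:315]; b=cv2.imread("pics/side0.png")[130:240,185:305]
a=cv2.resize(a,(770,550),interpolation=cv2.INTER_CUBIC); b=cv2.resize(b,(600,550),interpolation=cv2.INTER_CUBIC)
cv2.imwrite("pics/topc.png",a);cv2.imwrite("pics/sidec.png",b)
```

```text
(no output)
```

View pics/topc.png

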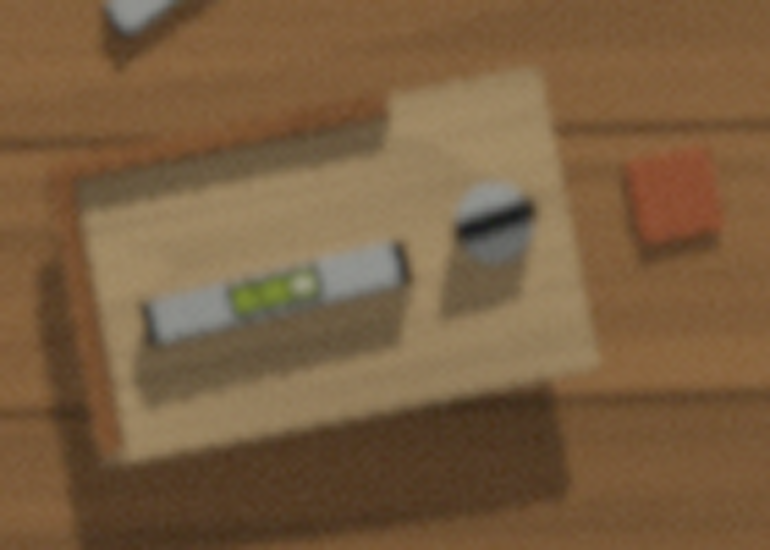

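View pics/sidec.png

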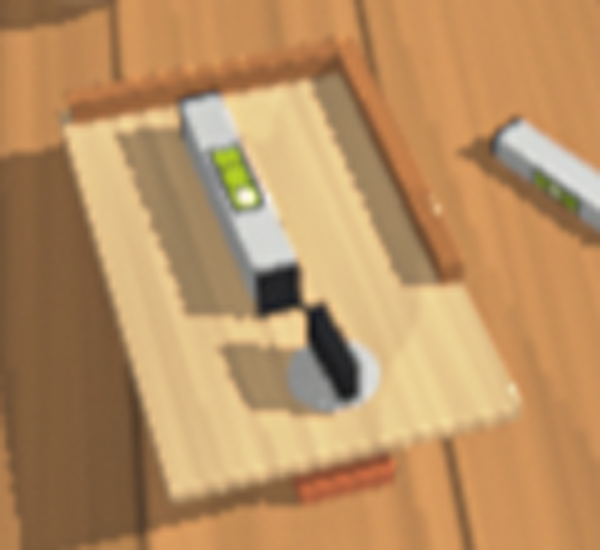

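```bash
cat > h.py <<'E'
import numpy as np, cv2
from bench import manip
def ray(cam,px):
    m=manip.camera_model(cam); R=cv2.Rodrigues(m["rvec"])[0]
    u=cv2.undistortPoints(np.array([[px]],float),m["camera_matrix"],m["distortion"])[0,0]
    return -R.T@m["tvec"], R.T@np.array([*u,1.])
def onz(cam,px,z):
    o,d=ray(cam,px); return o+d*(z-o[2])/d[2]
def top(px): return (175+(px[0]+.5)/5.5-.5,150+(px[1]+.5)/5.5-.5)
def side(px): return (185+(px[0]+.5)/5-.5,130+(px[1]+.5)/5-.5)
E
python3 - <<'E'
from h import *
np.set_printoptions(precision=4,suppress=True)
def P(n,t,s,z):
    r=[]
    if t: r.append(onz("top",top(t),z))
    if s: r.append(onz("side",side(s),z))
    print(n,*[x[:2] for x in r],z)
    return r[0]
P("free+x",(541,67),(518,398),.075)
P("free-x",(598,360),(175,490),.075)
P("hinge fence top innr corner",None,(330,62),.082)
P("fence inner base",None,(312,82),.062)
P("fence -x end inner top",(122,455),(70,118),.062)
P("farfence end outer top",(385,92),(462,272),.091)
zl=lambda d:.062+.04*d+.036
P("lvl A hinge -x",(153,346),(182,100),zl(.02)); P("lvl B hinge +x",(145,300),(220,95),zl(.02))
P("lvl C free +x",(402,241),(297,262),zl(.2)); P("lvl D free -x",(411,285),(255,273),zl(.2))
P("bar1",(460,229),(318,305),.116);P("bar2",(533,207),(352,370),.116)
P("flange",(495,224),None,.084)
E
```

```text
free+x [ 0.6607 -0.1063] [ 0.6609 -0.0972] 0.075
free-x [ 0.4612 -0.1385] [ 0.4598 -0.1376] 0.075
hinge fence top innr corner [0.5868 0.2041] 0.082
fence inner base [0.5744 0.208 ] 0.062
fence -x end inner top [0.4059 0.1848] [0.4074 0.1919] 0.062
farfence end outer top [ 0.6443 -0.0003] [ 0.6421 -0.0092] 0.091
lvl A hinge -x [0.4781 0.158 ] [0.4839 0.1589] 0.0988
lvl B hinge +x [0.5088 0.1627] [0.509  0.1607] 0.0988
lvl C free +x [ 0.5429 -0.0091] [ 0.5429 -0.0024] 0.10600000000000001
lvl D free -x [ 0.5136 -0.0143] [ 0.5172 -0.0082] 0.10600000000000001
bar1 [ 0.549  -0.0475] [ 0.5506 -0.0472] 0.116
bar2 [ 0.5622 -0.0959] [ 0.5639 -0.098 ] 0.116
flange [ 0.5541 -0.0716] 0.084
```

servo_tool(commands="0 0 0 0 0 0.038; 0 0 0 0 0 0.038; 0 0 0 0 0 0.038; 0 0 0 0 0 0.038; 0 0 0 0 0 0.038; 0 0 0 0 0 0.038; 0 0 0 0 0 0.038; 0 0 0 0 0 0.038")

```text
t: 0.77
ee_pos: [0.2188, 0.5852, 0.2306]
ee_rot: [1.925, 2.483, -0.001]
ft_force: [-0.6, -1.1, 0.6]
gripper_width: 1.001
grasp_force: 0.0
```

```bash
cat >> h.py <<'E'
from scipy.spatial.transform import Rotation as Ro
def rel(p,yaw=None):
    """shift (shares of 75mm) in tool axes to p, turn share about tool z so tool y points at yaw"""
    s=manip.get_state(); R=Ro.from_rotvec(s["ee_rot"]).as_matrix()
    d=R.T@(np.array(p)-s["ee_pos"])/.075
    a=np.arctan2(R[1,1],R[0,1]); dy=None if yaw is None else -(((yaw-a+np.pi/2)%np.pi)-np.pi/2)
    print("shift",d.round(3),"tooly",round(a,4),"turn",dy, None if dy is None else dy/np.pi,"tilt z",R[:,2].round(3),"t",s["t"],"f",s["ft_force"].round(1),"q6",s["q"][5].round(2))
E
python3 -c "
from h import *
rel([.512,.074,.18],.199)"
```

```text
shift [-7.576  2.086  0.677] tooly 0.2521 turn 0.05306728712007058 0.01689184212327221 tilt z [-0.    -0.001 -1.   ] t 0.7667 f [-0.6 -1.1  0.6] q6 0.87
```

servo_tool(commands="-0.475 0.13 0 0 0 0; -0.475 0.13 0 0 0 0; -0.475 0.13 0 0 0 0; -0.475 0.13 0 0 0 0; -0.475 0.13 0 0 0 0; -0.475 0.13 0 0 0 0; -0.475 0.13 0 0 0 0; -0.475 0.13 0 0 0 0")

```text
t: 1.43
ee_pos: [0.3674, 0.328, 0.2308]
ee_rot: [-1.917, -2.489, 0.0]
ft_force: [0.9, -0.1, 0.6]
gripper_width: 0.998
grasp_force: 0.0
```

servo_tool(commands="-0.475 0.13 0 0 0 0; -0.475 0.13 0 0 0 0; -0.475 0.13 0.1 0 0 0; -0.475 0.13 0.1 0 0 0; -0.475 0.13 0.1 0 0 0; -0.475 0.13 0.1 0 0 0; -0.475 0.13 0.1 0 0 0; -0.3 0.13 0.1 0 0 0")

```text
t: 2.1
ee_pos: [0.5127, 0.0838, 0.1854]
ee_rot: [1.919, 2.487, -0.001]
ft_force: [0.9, -0.3, 0.8]
gripper_width: 1.0
grasp_force: 0.0
```

```bash
python3 -c "
from h import *
rel([.512,.074,.122],.199)
cv2.imwrite('pics/s1.png',cv2.resize(manip.camera('side')[100:230,170:320,::-1],(750,600),interpolation=cv2.INTER_CUBIC))"
```

```text
shift [-0.124 -0.041  0.846] tooly 0.2567 turn 0.05771850918906263 0.018372372090668602 tilt z [-0. -0. -1.] t 2.1 f [ 0.9 -0.3  0.8] q6 -0.21
```

View pics/s1.png

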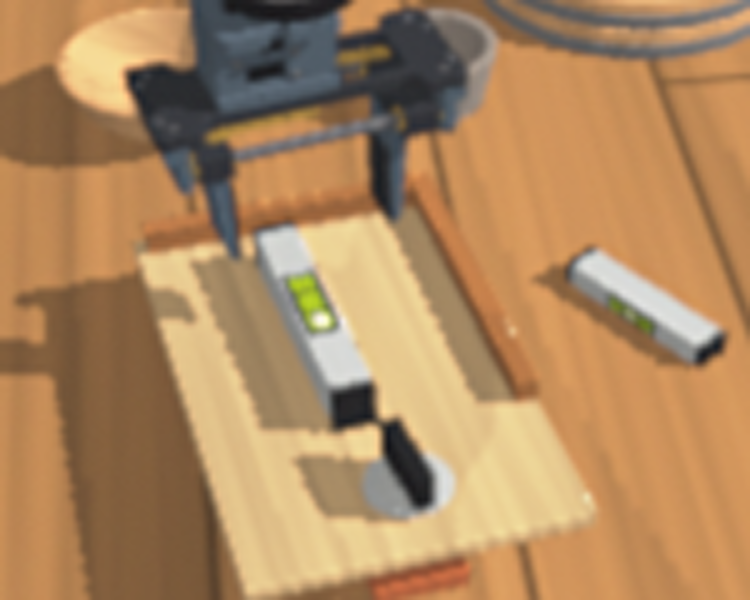

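servo_tool(commands="-0.06 -0.02 0.2 0 0 0.009; -0.06 -0.02 0.2 0 0 0.009; 0 0 0.2 0 0 0; 0 0 0.2 0 0 0; 0 0 0.19 0 0 0; 0 0 0 0 0 0", claw=0.3)

```text
t: 2.65
ee_pos: [0.5096, 0.0773, 0.1094]
ee_rot: [-1.985, -2.431, 0.004]
ft_force: [-1.1, 0.1, 0.0]
gripper_width: 0.655
grasp_force: 0.0
```

servo_tool(commands="0 0 0 0 0 0; 0 0 0 0 0 0; 0 0 0 0 0 0; 0 0 0 0 0 0; 0 0 0 0 0 0; 0 0 0 0 0 0", claw=-1, force=15)

```text
t: 3.15
ee_pos: [0.5115, 0.0773, 0.1122]
ee_rot: [1.986, 2.433, 0.001]
ft_force: [0.2, 0.1, 4.5]
gripper_width: 0.305
grasp_force: 15.0
```

servo_tool(commands="0 0.08 0 0 0 0.005; 0.08 0.2 0 0 0 0.006; 0.08 0.2 0.004 0 0 0; 0.08 0.2 0.004 0 0 0; 0.08 0.2 0.004 0 0 0; 0.04 0.16 0.003 0 0 0; 0 0.05 0 0 0 0; 0 0 0 0 0 0")

```text
t: 3.82
ee_pos: [0.5877, 0.1187, 0.111]
ee_rot: [-2.029, -2.399, -0.001]
ft_force: [0.2, 3.4, 4.6]
gripper_width: 0.303
grasp_force: 15.0
```

```bash
python3 -c "
from h import *
rel([.594,.128,.11],.167)
cv2.imwrite('pics/s2.png',cv2.resize(manip.camera('side')[130:240,185:305,::-1],(600,550),interpolation=cv2.INTER_CUBIC))"
```

```text
shift [0.109 0.103 0.013] tooly 0.1668 turn -0.00024534252143504354 -7.809495007403293e-05 tilt z [ 0.     0.001 -1.   ] t 3.8167 f [0.2 3.4 4.6] q6 -0.07
```

View pics/s2.png

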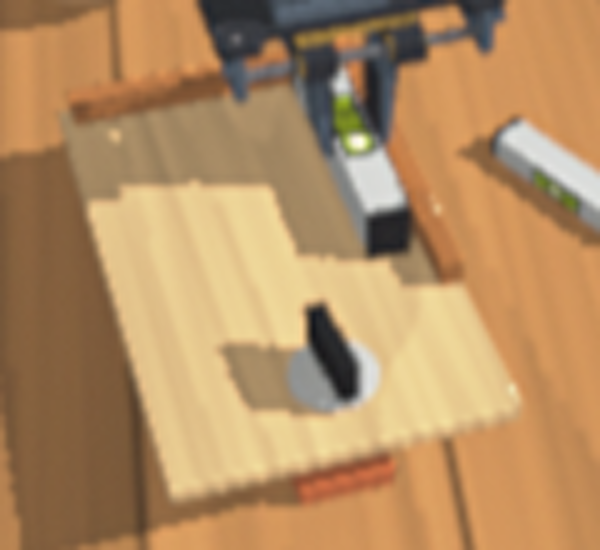

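servo_tool(commands="0 0.03 0 0 0 0; 0 0.03 0 0 0 0; 0 0.03 0 0 0 0; 0 0.02 0 0 0 0; 0 0.02 0 0 0 0; 0 0 0 0 0 0")

```text
t: 4.37
ee_pos: [0.5949, 0.1195, 0.1108]
ee_rot: [-2.027, -2.397, 0.004]
ft_force: [-11.6, -1.2, 15.0]
gripper_width: 0.308
grasp_force: 15.0
```

servo_tool(commands="0.03 0 0 0 0 0; 0.03 0 0 0 0 0; 0.03 0 0 0 0 0; 0.02 0 0 0 0 0; 0.02 0 0 0 0 0; 0 0 0 0 0 0")

```text
t: 4.87
ee_pos: [0.5936, 0.1271, 0.1104]
ee_rot: [-2.029, -2.399, 0.008]
ft_force: [-7.5, -18.8, 7.0]
gripper_width: 0.304
grasp_force: 15.0
```

servo_tool(commands="0 0.02 0 0 0 0; 0.01 0 0 0 0 0; 0 0 0 0 0 0")

```text
t: 5.12
ee_pos: [0.5936, 0.1279, 0.1101]
ee_rot: [-2.027, -2.397, 0.011]
ft_force: [-14.0, -20.4, 10.7]
gripper_width: 0.304
grasp_force: 15.0
```

servo_tool(commands="0 0 0 0 0 0; 0 0 0 0 0 0; 0 0 0 0 0 0; 0 0 -0.3 0 0 0; 0 0 -0.5 0 0 0; -0.5 0 -0.2 0 0 0; -0.5 0 0 0 0 0; -0.5 0 0 0 0 0", claw=0)

```text
t: 5.78
ee_pos: [0.6161, 0.0186, 0.1872]
ee_rot: [2.025, 2.399, 0.003]
ft_force: [-0.1, -1.2, -0.1]
gripper_width: 0.496
grasp_force: 0.0
```

servo_tool(commands="-0.5 -0.2 0 0 0 0; -0.5 -0.3 0 0 0 0; 0 -0.3 0 0 0 0; 0 0 0 0 0 0")

```text
t: 6.12
ee_pos: [0.566, -0.0647, 0.1854]
ee_rot: [-2.031, -2.394, 0.002]
ft_force: [1.2, 0.4, 0.3]
gripper_width: 0.502
grasp_force: 0.0
```

```bash
python3 -c "
from h import *
rel([.555,-.071,.16],.25)
a=cv2.resize(manip.camera('top')[155:230,180:290,::-1],(770,525),interpolation=cv2.INTER_CUBIC)
cv2.imwrite('pics/t3.png',a)"
```

```text
shift [-0.059 -0.157  0.338] tooly 0.1636 turn -0.08635429054196098 -0.02748742439389359 tilt z [-0.002  0.    -1.   ] t 6.1167 f [1.2 0.4 0.3] q6 -0.38
```

View pics/t3.png

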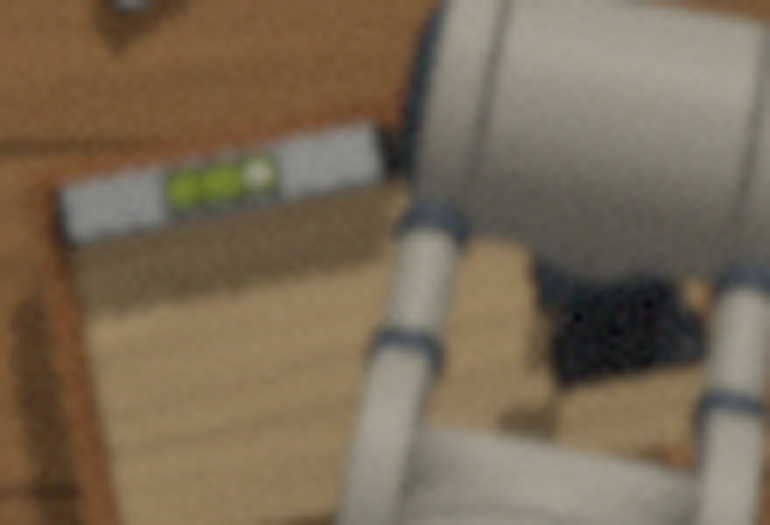

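servo_tool(commands="-0.06 -0.16 0.2 0 0 -0.0275; 0 0 0.3 0 0 0; 0 0 0.3 0 0 0; 0 0 0.2 0 0 0; 0 0 0.07 0 0 0; 0 0 0 0 0 0", claw=0)

```text
t: 6.67
ee_pos: [0.558, -0.0685, 0.1043]
ee_rot: [-1.921, -2.484, 0.001]
ft_force: [-0.7, 1.3, -0.0]
gripper_width: 0.499
grasp_force: 0.0
```

servo_tool(commands="0 0 0 0 0 0; 0 0 0 0 0 0; 0 0 0 0 0 0; 0 0 0 0 0 0; 0 0 0 0 0 0; 0 0 0 0 0 0; 0 0 0 0 0 0", claw=-1, force=40)

```text
t: 7.25
ee_pos: [0.5553, -0.0698, 0.1052]
ee_rot: [-1.92, -2.482, 0.006]
ft_force: [-16.4, -10.5, 7.6]
gripper_width: 0.149
grasp_force: 40.0
```

servo_tool(commands="-0.013 -0.03 0 0 0 0; -0.005 0 0.03 0 0 0; -0.005 0 0.03 0 0 0; -0.005 0 0.03 0 0 0; 0 0 0 0 0 0")

```text
t: 7.67
ee_pos: [0.5553, -0.0713, 0.0986]
ee_rot: [-1.922, -2.482, 0.0]
ft_force: [-5.9, 3.3, 7.6]
gripper_width: 0.147
grasp_force: 40.0
```

servo_tool(commands="-0.005 0 0.03 0 0 0; -0.005 0 0.03 0 0 0; 0 0 0 0 0 0; 0 0 0 0 0 0")

```text
t: 8.0
ee_pos: [0.5556, -0.0722, 0.0961]
ee_rot: [-1.923, -2.484, 0.0]
ft_force: [-15.3, 3.8, 39.1]
gripper_width: 0.155
grasp_force: 40.0
```

servo_tool(commands="0 -0.03 -0.008 0 0 0; 0 0 0 0 0 0; 0 0 0 0 0 0; 0 0 0 0 0 0; 0 0 0 0 0 0; 0 0 0 0 0 0; 0 0 0 0 0 0; 0 0 0 0 0 0")

```text
t: 8.67
ee_pos: [0.5554, -0.0722, 0.0964]
ee_rot: [1.922, 2.483, 0.004]
ft_force: [-1.6, 11.4, 24.0]
gripper_width: 0.153
grasp_force: 40.0
```

servo_tool(commands="0 0 0 0 0 0; 0 0 0 0 0 0; 0 0 0 0 0 0; 0 0 0 0 0 0; 0 0 0 0 0 0; 0 0 0 0 0 0; 0 0 0 0 0 0; 0 0 0 0 0 0")

```text
t: 9.33
ee_pos: [0.5554, -0.0723, 0.0964]
ee_rot: [1.922, 2.483, 0.004]
ft_force: [-1.4, 11.5, 23.7]
gripper_width: 0.151
grasp_force: 40.0
```

```bash
cat >> h.py <<'E'
def look(name,N=6):
    t=np.mean([manip.camera("top").astype(float) for _ in range(N)],0).astype(np.uint8)
    s=np.mean([manip.camera("side").astype(float) for _ in range(N)],0).astype(np.uint8)
    cv2.imwrite(f"pics/{name}_t.png",t[...,::-1]);cv2.imwrite(f"pics/{name}_s.png",s[...,::-1])
    a=cv2.resize(t[165:195,185:245,::-1],None,fx=12,fy=12,interpolation=cv2.INTER_CUBIC)
    b=cv2.resize(s[138:188,210:275,::-1],None,fx=11,fy=11,interpolation=cv2.INTER_CUBIC)[:,:720]
    b=b[:230+0] if 0 else cv2.resize(b,(720,int(b.shape[0]*720/b.shape[1])))
    cv2.imwrite(f"pics/{name}_ts.png",cv2.resize(np.vstack([a,b]),None,fx=.65,fy=.65,interpolation=cv2.INTER_AREA))
E
python3 -c "
from h import *
look('k1'); print(cv2.imread('pics/k1_ts.png').shape)"
```

```text
(593, 468, 3)
```

View pics/k1_ts.png

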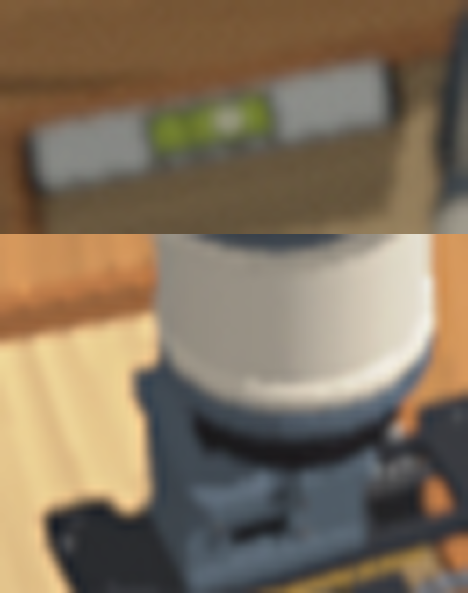

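```bash
cat >> h.py <<'E'
def bub(f):
    im=cv2.imread(f).astype(np.float32)
    tp=lambda p:np.array([185+(p[0]+.5)/7.8-.5,165+(p[1]+.5)/7.8-.5])
    A,B=tp((35,159)),tp((392,92)); u=(B-A)/np.linalg.norm(B-A); n=np.array([-u[1],u[0]])
    s=np.arange(-4,np.linalg.norm(B-A)+4,.1); pr=0
    for k in(-.8,-.4,0,.4,.8):
        p=(A+s[:,None]*u+k*n).astype(np.float32)
        pr=pr+cv2.remap(im,p[None,:,0],p[None,:,1],cv2.INTER_CUBIC)[0]/5
    g=pr[:,1]-pr[:,0]; h=g.max()*.4; i=np.where(g>h)[0]; e0,e1=s[i[0]],s[i[-1]]
    gray=pr.sum(1); L=len(s)
    d0,d1=s[np.argmin(gray[:80])],s[L-80+np.argmin(gray[-80:])]   # black ends
    mmpp=180/((d1-d0)+1.0)
    b=pr[:,0].copy(); m=(s>e0+1.5)&(s<e1-1.5); w=np.clip(b-np.percentile(b[m],60),0,None)*m
    k=np.argmax(w); m2=abs(s-s[k])<3; c=(w*m2*s).sum()/(w*m2).sum()
    print("vial",e0,e1,"mid",(e0+e1)/2,"ends mid",(d0+d1)/2,"bubble",c,s[k],"mm/px",mmpp,"bubble_mm",-(c-(e0+e1)/2)*mmpp,-(c-(d0+d1)/2)*mmpp)
    print(np.c_[s,pr][(s>10)&(s<36)][::5].round(0).astype(int).tolist()) if 0 else None
E
python3 -c "
from h import *
bub('pics/k1_t.png');bub('pics/top0.png') if 0 else None; rel([.5554,-.0723,.0964])"
```

```text
vial 15.200000000000017 30.60000000000003 mid 22.900000000000023 ends mid 22.900000000000023 bubble 25.22156614722806 25.100000000000026 mm/px 3.6437246963562724 bubble_mm -8.45914790487948 -8.45914790487948
shift [-0.001  0.001  0.   ] tooly 0.2531 turn None None tilt z [ 0.003  0.001 -1.   ] t 9.9333 f [-2.2 12.1 23.5] q6 -0.49
```

servo_tool(commands="0.015 0 0 0 0 -0.034; 0 0 0.0036 0 0 -0.034; 0 0 0.0036 0 0 -0.034; 0 0 0.0036 0 0 -0.034; 0 0 0.0036 0 0 -0.034; 0 0 0.0036 0 0 0")

```text
t: 10.43
ee_pos: [0.5562, -0.0718, 0.0951]
ee_rot: [1.187, 2.904, 0.003]
ft_force: [3.7, 5.9, 23.6]
gripper_width: 0.15
grasp_force: 40.0
```

servo_tool(commands="0 0 0.0036 0 0 -0.034; 0 0 0.0036 0 0 -0.034; 0 0 0.0036 0 0 -0.034; 0 0 0.0036 0 0 -0.034; 0 0 0.0036 0 0 -0.034; 0 0 0 0 0 0; 0 0 0 0 0 0; 0 0 0 0 0 0")

```text
t: 11.1
ee_pos: [0.5566, -0.0711, 0.0939]
ee_rot: [0.39, 3.112, 0.002]
ft_force: [7.0, 12.7, 18.0]
gripper_width: 0.15
grasp_force: 40.0
```

servo_tool(commands="0 0 0 0 0 0; 0 0 0 0 0 0; 0 0 0 0 0 0; 0 0 0 0 0 0; 0 0 0 0 0 0; 0 0 0 0 0 0; 0 0 0 0 0 0; 0 0 0 0 0 0")

```text
t: 11.77
ee_pos: [0.5566, -0.0711, 0.0939]
ee_rot: [0.391, 3.112, 0.002]
ft_force: [7.4, 13.5, 18.1]
gripper_width: 0.148
grasp_force: 40.0
```

servo_tool(commands="0 0 0 0 0 0; 0 0 0 0 0 0; 0 0 0 0 0 0; 0 0 0 0 0 0; 0 0 0 0 0 0; 0 0 0 0 0 0; 0 0 0 0 0 0; 0 0 0 0 0 0")

```text
t: 12.43
ee_pos: [0.5566, -0.0711, 0.0939]
ee_rot: [0.391, 3.112, 0.002]
ft_force: [7.6, 13.3, 18.3]
gripper_width: 0.152
grasp_force: 40.0
```

```bash
python3 -c "
from h import *
look('k2');bub('pics/k2_t.png'); rel([.5554,-.0723,.0964])"
```

```text
vial 15.300000000000018 30.70000000000003 mid 23.000000000000025 ends mid 22.950000000000024 bubble 23.312948952718717 23.300000000000026 mm/px 3.6511156186612546 bubble_mm -1.1426128091148986 -1.325168590047964
shift [ 0.011 -0.019 -0.034] tooly 1.3211 turn None None tilt z [ 0.006  0.001 -1.   ] t 13.0333 f [ 7.2 14.3 18.1] q6 -1.56
```

View pics/k2_ts.png

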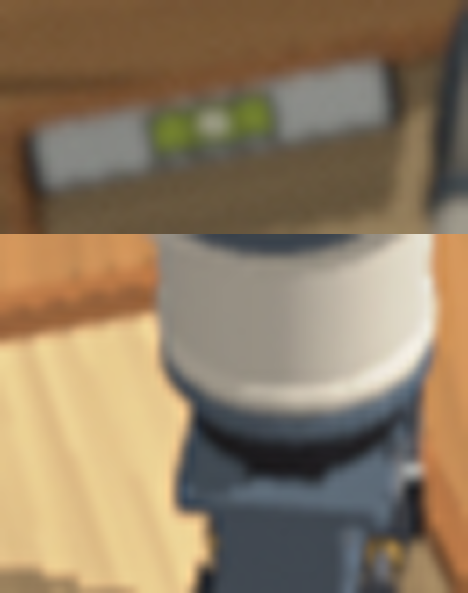

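servo_tool(commands="0 0 0.007 0 0 -0.026; 0 0 0.007 0 0 -0.026; 0 0 0 0 0 0; 0 0 0 0 0 0; 0 0 0 0 0 0; 0 0 0 0 0 0; 0 0 0 0 0 0; 0 0 0 0 0 0")

```text
t: 13.7
ee_pos: [0.5567, -0.0709, 0.0932]
ee_rot: [0.135, 3.133, 0.002]
ft_force: [6.4, 16.3, 26.2]
gripper_width: 0.156
grasp_force: 40.0
```

servo_tool(commands="0 0 0 0 0 0; 0 0 0 0 0 0; 0 0 0 0 0 0; 0 0 0 0 0 0; 0 0 0 0 0 0; 0 0 0 0 0 0; 0 0 0 0 0 0; 0 0 0 0 0 0")

```text
t: 14.37
ee_pos: [0.5567, -0.071, 0.0933]
ee_rot: [0.135, 3.133, 0.002]
ft_force: [6.3, 16.0, 26.1]
gripper_width: 0.15
grasp_force: 40.0
```

servo_tool(commands="0 0 0 0 0 0; 0 0 0 0 0 0; 0 0 0 0 0 0; 0 0 0 0 0 0; 0 0 0 0 0 0; 0 0 0 0 0 0; 0 0 0 0 0 0; 0 0 0 0 0 0")

```text
t: 15.03
ee_pos: [0.5567, -0.0709, 0.0933]
ee_rot: [0.135, 3.133, 0.002]
ft_force: [6.3, 15.1, 25.9]
gripper_width: 0.151
grasp_force: 40.0
```

```bash
python3 -c "
from h import *
look('k3');bub('pics/k3_t.png'); rel([.5554,-.0723,.0964])"
```

```text
vial 15.400000000000016 30.800000000000033 mid 23.100000000000023 ends mid 22.950000000000024 bubble 22.862426867085713 22.900000000000023 mm/px 3.6511156186612546 bubble_mm 0.8674069761577236 0.31973963335854055
shift [ 0.015 -0.02  -0.042] tooly 1.4844 turn None None tilt z [ 0.006  0.001 -1.   ] t 15.6333 f [ 6.1 16.6 25.4] q6 -1.72
```

Run:
```python
from h import *
im=cv2.imread('pics/k3_t.png'); c=im[163:195,183:240].astype(int)
m=((abs(c[...,2]-c[...,0])<28)&(c.sum(2)>330))|((c[...,1]-c[...,0]>45)&(c[...,1]>c[...,2]-5))
m=m.astype(np.uint8); m=cv2.morphologyEx(m,cv2.MORPH_CLOSE,np.ones((3,3)))
n,l,s,ce=cv2.connectedComponentsWithStats(m); k=1+np.argmax(s[1:,4]); print(s[k])
ys,xs=np.where(l==k); P=np.array([onz("top",(x+183,y+163),.098)[:2] for x,y in zip(xs,ys)])
r=cv2.minAreaRect((P*1000).astype(np.float32)); v=np.linalg.svd(P-P.mean(0))[2][0]
print(r,"yaw",np.arctan(-v[0]/v[1]))
# fence/board: fit the lower (-x) board edge in the start picture, between crop columns
g=cv2.imread('pics/top0.png').astype(int); pts=[]
for x in range(203,278):
    col=cv2.GaussianBlur(g[:,x].sum(1).astype(np.float32),(1,3),0).ravel(); d=np.diff(col[205:245]); pts.append((x,205+np.argmin(d)+.5))
W=np.array([onz("top",p,.068)[:2] for p in pts]); vx,vy,_,_=cv2.fitLine(W.astype(np.float32),cv2.DIST_HUBER,0,.001,.001).ravel()
print("board yaw",np.arctan(-vx/vy))
```

```text
[  7  10  44  16 269]
((594.9982299804688, 121.38842010498047), (28.204988479614258, 161.9921112060547), 9.77231502532959) yaw 0.1675027840434966
board yaw 0.16927108
```

```bash
python3 -c "
from bench import manip
print(manip.job_done())"
```

```text
the job is handed in; nothing more can be done
None
```

I handed the job in with the arm still gripping the knob and pressing down with about 26 N. The level was in the fence corner and square to within about 0.002 rad. The bubble was within about 1 mm of centre by the top camera. `job_done()` returned no verdict, so I can't confirm it passed.

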